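Clamp the ball burr in the bench collet

TASK

Take the round-headed burr with the blue sleeve out of the wooden rack and stand it, shank down, in the open collet of the bench stand until its blue flange sits fully home on the collet face. Then swing the red handle of the collet nut clockwise (seen from above) as far as it goes, so that the collet grips the shank, and let go.

Things in the scene. Friction and masses are not known exactly. Their poses are not given: they have to be found in the camera images.
- burr_grip (a point): Ball burr, 120 g, upright in a fixed rack's row of 3 holes 80 mm apart. Upwards: steel shank 12 dia x 40 mm, blue flange 34 x 4 (rests on the rack), blue sleeve 28 dia x 38, 18 mm ball. Point: where to grip, on the axis, 68 mm above the shank's tip, 28 above the flange's underside, 35 below the top. z up; at the start y runs along the row, x across: close fingers along x, neighbours 104 tall.
- collet_mouth (a point): Centre of the fixed collet's flat top face, 75 mm above the bench, z up. Grey 120 mm base, aluminium barrel 56 mm dia. The mouth is 24 mm wide, narrowing at 3 to 9 mm depth to 18 between brass jaws (nut open, less 0.5 per 0.1 rad); bore 57 deep. With the flange seated on the face, burr_grip is 28 mm above this point. The jaws close on the shank and centre it as the nut turns.
- nut (a joint): Angle (rad) of the collet nut, a dark knurled ring 74 mm dia round the barrel, top 11 mm below the face. 0 is open, starts at 0 to 0.3, grows clockwise seen from above; the jaws meet the shank at about 1.15, end stop at 1.3. Stays where left: friction is about 2 N at the handle, a little more over the last 0.15 rad.
- handle_grip (a point): Point on the axis of the nut's red upright handle, 83 mm above the bench, 15 mm below its top: a round post 16 mm dia, clear for 38 mm above a level steel arm (12 mm dia, top 60 mm above the bench) that carries it 90 mm from the collet's axis. Pinch it from above or push it; it travels a level circle of 90 mm radius about collet_mouth.
Things that resemble listed ones, but are neither listed nor needed, are in the scene too. Leave any white look-alike of the part that bears burr_grip alone. Leave any turquoise look-alike of the part that bears collet_mouth alone.

How it is judged:
By the outcome, as a careful person would: the job done as asked, in the order asked, and still so for the second after the job is handed in, with the robot touching nothing.
It also fails if it takes over 54 s, if anything falls off the work surface, if the arm or the gripper's body presses on something with over 40 N, if the wrist force passes 120 N, or if a joint passes its speed limit or range.

ROBOT

A 6-joint arm with a two-finger parallel gripper is mounted at the origin on the work surface. World frame = base frame: x ahead of the robot, y to its left, z up, the work surface at z = 0. Lengths are in m, angles in rad, forces in N, time in s.
With the tool pointing down it reaches from about 0.325 to 0.85 m from the base axis. Payload 4.4 kg.
Tool frame: the origin (TCP) lies between the finger pads; the fingertips stand 19 mm ahead of it and the grasp point (between the pads) is the TCP (arm.nose_length is the distance from the TCP to the fingertips, in m); z points along the fingers, y is the line along which they close (so a half turn about z gives the same grasp; the last joint's range is limited). The gripper opens to 94 mm and grips with 3 to 60 N. Pads are 16 mm wide; open, the fingers measure 119 mm over their backs; the gripper's body (75 mm by 177 mm) begins 78 mm behind the grasp point.
Start: joints at [-1.476, 0.207, 1.542, -0, 1.393, -0.15], TCP at [0.14, -0.558, 0.224] pointing down, gripper open.
Joint ranges: [-2.73, 2.73], [-0.86, 2.22], [0.23, 2.46], [-1.11, 4.25], [0.08, 2.63], [-2.82, 2.82]. Speed limits (rad/s): [2.79, 2.79, 3.14, 3.14, 3.14, 3.14].

INTERFACE

Orientations are given as a unit quaternion [w, x, y, z].
In Python, from workcell import sensors, cams, arm gives the robot as it stands.
- The arm moves only by the tool send_rows, never from a script. Its argument "moves" is one flat list of numbers, 7 for each row, row after row: the turn, a rotation vector about the tool's x, y, z in degrees, then the shift along the tool's x, y, z in cm, then the closure, from -1 (fully open) to 1 (shut). A call has 1 to 12 rows; each row shifts and turns the commanded pose from where the row before left it, along the tool's axes as they then stand; what a row does not reach is not made up. A row lasts 1/10 s, in which the tool goes at most 50 mm and 8.59 degrees, less where a joint would pass 70% of its speed; a pose out of reach is approached as far as the arm can. A call with a gripper value outside its range is refused whole. The fingers move at their own pace and stop on an object; the grip force is fixed at half the most. Time passes only in rows, so rows that do not move let the fingers close. It gives the time, the measured TCP pose, the force, the opening and the grip force at its end, in the units of the state.
- sensors.read_state(): the state, without advancing time (a new reading comes with each control period).
- cams.capture(name): name is "scene" or "top"; returns a dict with "image" (420x560x3 uint8, blue, green, red), "z_map" (420x560 float32, m along the optical axis (not along the pixel's ray), 0 where there is no reading), "fx", "fy", "cx", "cy" (pixels), "camera_from_world" (4x4, takes a point from world to camera coordinates). Camera axes: x right, y down, z forward; pixel columns grow to the right and rows downward; lengths in m; the calibration is good to about 2 mm. A picture is of the moment at which its call begins.
- arm.job_done(): hands the job in; it is judged then, once.
The state is a dict: "time_s": time; "qpos": joint angles; "qvel": joint speeds; "joint_efforts": joint torques, N m; "ee_pos": TCP position; "tool_rot": TCP orientation; "force": force on the tool from outside, world axes, zero at the start; "torque": the same for the moment, N m; "gripper_width": opening from 0.0 (shut) to 1.0 (fully open); "grip_force": force on a finger pad.
Only numpy, scipy, OpenCV 4.12 (cv2) and the standard library are available. Lean on these libraries where they do the work, as an engineer would, in place of code of your own. Each camera call takes 0.05 s, during which the arm holds its last target. There are 200 camera calls.

## Working session

There is one attempt and no reset: what is moved stays moved. The work goes in short steps, Python scripts to look and compute and a tool call to move; the robot and the scene stay as the last step left them, time stands still between calls to the robot, and variables do not carry over. Pictures are saved under pics/ and viewed, at most 10 in all, crops included, and the job is handed in when it is done.

Besides the shell and the picture viewer there is one more tool, called after ">>>" as a command line: name --argument value ..., lists and objects as JSON in quotes. send_rows: Moves the arm, as the interface text tells. Its arguments: {"type":"object","properties":{"moves":{"type":"array","items":{"type":"number"}}},"required":["moves"]}

```bash
mkdir -p pics
cat > h.py <<'E'
import numpy as np, cv2
from workcell import sensors,cams,arm
def cap(n):
    c=cams.capture(n); c['T']=np.linalg.inv(c['camera_from_world']); return c
def pts(c):
    z=c['z_map'];v,u=np.mgrid[:z.shape[0],:z.shape[1]]
    p=np.stack([(u-c['cx'])/c['fx']*z,(v-c['cy'])/c['fy']*z,z,np.ones_like(z)],-1)
    w=(p@c['T'].T)[...,:3]; w[z==0]=np.nan; return w
def ray(c,u,v,h):
    d=c['T'][:3,:3]@np.array([(u-c['cx'])/c['fx'],(v-c['cy'])/c['fy'],1]);o=c['T'][:3,3]
    return o+d*(h-o[2])/d[2]
E
python3 - <<'E'
from h import *
for n in ['scene','top']:
    c=cap(n); cv2.imwrite(f'pics/{n}0.png',c['image']); np.savez(f'{n}0.npz',**c); print(n,c['T'][:3],c['fx'])
s=sensors.read_state();print(s)
E
```

```text
scene [[-0.4308255   0.63707903 -0.63915546  0.95449811]
 [ 0.90230178  0.29191759 -0.31723118  0.21623571]
 [-0.01552061 -0.71338239 -0.70060308  0.59516825]] 391.6829984387985
top [[-0.0021313  -0.98786755  0.15528416  0.31732791]
 [-0.99968826 -0.00175814 -0.02490564 -0.0049912 ]
 [ 0.02487648 -0.15528883 -0.98755584  1.01372883]] 477.44015255956975
{'time_s': 0.1, 'qpos': array([-1.47551149e+00,  2.07337920e-01,  1.54276046e+00,  3.80575960e-05,
        1.39347874e+00, -1.50472975e-01]), 'qvel': array([-0.00054248, -0.00048706, -0.00144109, -0.00110157,  0.0001762 ,
        0.0015816 ]), 'joint_efforts': array([-2.72435700e-04, -3.71864462e+01, -2.82294202e+01,  6.99921674e-02,
        3.11123847e-02, -4.80915412e-05]), 'ee_pos': array([ 0.13984498, -0.55705412,  0.2234291 ]), 'tool_rot': array([-9.91339184e-04,  9.92459807e-01,  1.22566502e-01,  4.60962518e-05]), 'force': array([-0.84833617, -0.13979903, -0.0676737 ]), 'torque': array([0.02103094, 0.01574397, 0.04281919]), 'grip_force': 0.0, 'gripper_width': 1.0014356518627072}
```

View pics/scene0.png

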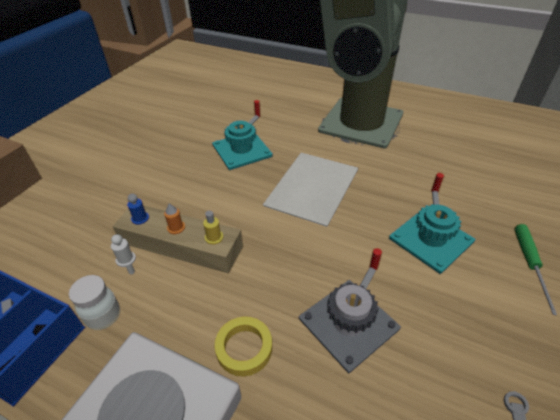

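View pics/top0.png

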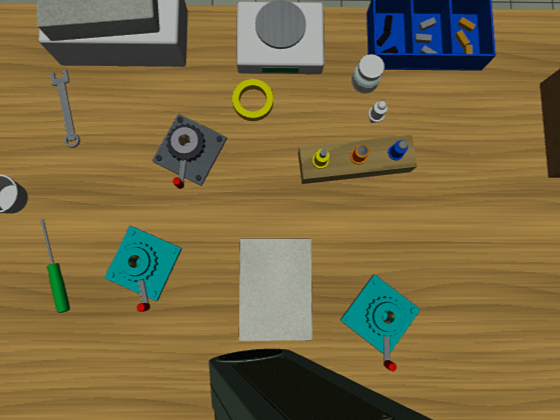

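The scene view shows the blue burr at (138,210), the grey collet at (353,303) and its red handle at (376,258). The top view shows them at (399,149), (187,141) and (178,182). The turquoise and white parts are the look-alikes to leave alone.

Run:
```python
from h import *
for n,rb,rc,rh in [('scene',(110,180,165,230),(315,270,395,340),(365,245,388,275)),('top',(380,130,415,170),(155,110,225,165),(168,172,188,192))]:
    c=dict(np.load(n+'0.npz')); w=pts(c); hsv=cv2.cvtColor(c['image'],cv2.COLOR_BGR2HSV); H,S,V=hsv[...,0],hsv[...,1],hsv[...,2]
    def box(r):
        m=np.zeros(H.shape,bool);m[r[1]:r[3],r[0]:r[2]]=1;return m
    def circ(p):  # algebraic circle fit
        A=np.c_[2*p[:,:2],np.ones(len(p))];s=np.linalg.lstsq(A,(p[:,:2]**2).sum(1),rcond=None)[0]
        return s[:2],np.sqrt(s[2]+s[:2]@s[:2])
    mb=box(rb)&(H>105)&(H<130)&(S>150)
    p=w[mb];print(n,'blue n',mb.sum(),'z',np.nanpercentile(p[:,2],[2,50,98]))
    for a,b in [(0.03,.07),(.07,.12),(.055,.085),(.085,.11)]:
        q=p[(p[:,2]>a)&(p[:,2]<b)]; 
        if len(q)>8: print('  ',a,b,len(q),np.median(q,0),circ(q))
    q=w[box(rb)]; q=q[q[:,2]>0.05]; print(' box top z',np.nanpercentile(q[:,2],[50,90,99,100]), 'pt at top',q[np.nanargmax(q[:,2])])
    mr=box(rh)&((H<8)|(H>172))&(S>150); p=w[mr]; print(' red',mr.sum(),np.nanpercentile(p[:,2],[2,50,98]),np.nanmean(p,0),'top',np.nanmean(p[p[:,2]>.09],0),circ(p[(p[:,2]<.095)]))
    v,u=np.nonzero(mr);print(' red px',u.mean(),v.mean(), 'at.098',ray(c,u.mean(),v.mean(),.098))
    mc=box(rc); p=w[mc]; f=p[abs(p[:,2]-.075)<.004]; print(' face',len(f),np.nanmedian(f[:,2]),(f.min(0)+f.max(0))/2,f.max(0)-f.min(0), np.nanpercentile(p[:,2],99))
    t=w[(w[...,2]>.035)&(w[...,2]<.07)]
    # rack top
    rr=(285,120,425,195) if n=='top' else (100,190,255,275)
    q=w[box(rr)]; q=q[(q[:,2]>.03)]; print(' rack z hist',np.histogram(q[:,2],bins=np.arange(.03,.15,.01)))
```

```text
scene blue n 283 z [0.05370895 0.07593792 0.093655  ]
   0.03 0.07 108 [ 0.60043285 -0.25999042  0.05967219] (array([ 0.59204115, -0.26989763]), np.float64(0.013023639738715023))
   0.07 0.12 174 [ 0.59803387 -0.26224234  0.08726457] (array([ 0.59422928, -0.26719856]), np.float64(0.009271795489467383))
   0.055 0.085 163 [ 0.59930428 -0.25982564  0.06748763] (array([ 0.59187388, -0.2696297 ]), np.float64(0.012617928565062149))
   0.085 0.11 99 [ 0.59643542 -0.26385673  0.09212649] (array([ 0.59415227, -0.26756298]), np.float64(0.009050286687446507))
 box top z [0.05204351 0.09310708 0.11266886 0.11437329] pt at top [ 0.58952137 -0.26763129  0.11437329]
 red 149 [0.06283133 0.08784192 0.099437  ] [0.52412695 0.1761275  0.08530767] top [0.52238474 0.17613285 0.0966222 ] (array([0.52146886, 0.17580827]), np.float64(0.005518816204988663))
 red px 375.59060402684565 257.80536912751677 at.098 [0.53460141 0.17705597 0.098     ]
 face 785 0.07520675184187087 [0.60874565 0.1670982  0.07457945] [0.05577465 0.05440826 0.00712501] 0.07661793852232326
 rack z hist (array([ 411, 1100, 2146,  237, 
[... 656 characters left out ...]
at64(0.01061826650688254))
 box top z [0.05301085 0.10455212 0.11243851 0.11447911] pt at top [ 0.58721925 -0.26956745  0.11447911]
 red 79 [0.06114875 0.09426789 0.09878724] [0.51699969 0.17278522 0.08797632] top [0.51851183 0.17417037 0.09589014] (array([0.51843894, 0.17441906]), np.float64(0.006629717964701649))
 red px 177.74683544303798 182.16455696202533 at.098 [0.51488397 0.17090829 0.098     ]
 face 442 0.0736017906668443 [0.60796257 0.16656819 0.07487889] [0.0557481  0.05470715 0.00770953] 0.07575553968725353
 rack z hist (array([ 117, 2140, 1074,   67,   57,  112,  218,   92,   76,    0,    0]), array([0.03, 0.04, 0.05, 0.06, 0.07, 0.08, 0.09, 0.1 , 0.11, 0.12, 0.13,
       0.14]))
```

```bash
cat >> h.py <<'E'
from scipy.spatial.transform import Rotation as R
def plan(target,psi=None,n=None):
    "print the shift (tool axes, cm) and turn about tool z (deg) from the measured pose to target with tool x at yaw psi, tool down"
    s=sensors.read_state();q=s['tool_rot'];r=R.from_quat(np.r_[q[1:],q[0]])
    x=r.as_matrix()[:,0];cur=np.degrees(np.arctan2(x[1],x[0]))
    d=np.array(target)-s['ee_pos'];psi=cur if psi is None else psi
    goal=R.from_euler('xz',[180,psi],degrees=True)
    print('pos',s['ee_pos'].round(4),'yaw',cur.round(2),'shift now-axes cm',(r.inv().apply(d)*100).round(2),'shift goal-axes',(goal.inv().apply(d)*100).round(2),
     'turn',np.degrees((r.inv()*goal).as_rotvec()).round(2),'F',s['force'].round(1),'t',s['time_s'],'w',s['gripper_width'])
E
python3 - <<'E'
from h import *
for n in ['scene','top']:
    c=dict(np.load(n+'0.npz')); 
    for (u,v) in ([(212,213),(172,206),(136,198)] if n=='scene' else [(324,152),(362,147),(402,143)]):
        w=pts(c)[v-8:v+9,u-8:u+9].reshape(-1,3);w=w[w[:,2]>.098];print(n,len(w),np.median(w,0).round(4),((w.max(0)+w.min(0))/2).round(4))
plan([.591,-.270,.2],90)
E
```

```text
scene 87 [ 0.5753 -0.1096  0.1119] [ 0.5735 -0.1114  0.1071]
scene 84 [ 0.5851 -0.1879  0.1033] [ 0.5842 -0.1892  0.1061]
scene 77 [ 0.5943 -0.267   0.1091] [ 0.5926 -0.2682  0.1078]
top 56 [ 0.5714 -0.1121  0.1121] [ 0.5726 -0.112   0.1078]
top 63 [ 0.5803 -0.1903  0.1031] [ 0.5803 -0.1909  0.106 ]
top 67 [ 0.5896 -0.2691  0.1094] [ 0.5901 -0.2699  0.1066]
pos [ 0.1398 -0.5571  0.2234] yaw 14.08 shift now-axes cm [ 50.74 -16.86   2.39] shift goal-axes [28.71 45.12  2.34] turn [ -0.08  -0.09 -75.92] F [-0.8 -0.1 -0.1] t 0.1 w 1.0014356518627072
```

>>> send_rows --moves '[0,0,-8.28,0,0,0,-1,0,0,-8.28,0,0,0,-1,0,0,-8.28,0,0,0,-1,0,0,-8.28,0,0,0,-1,0,0,-8.28,0,0,0,-1,0,0,-8.28,0,0,0,-1,0,0,-8.28,0,0,0,-1,0,0,-8.28,0,0,0,-1,0,0,-8.28,0,0,0,-1,0,0,-8.28,0,0,0,-1,0,0,0,0,0,0,-1]'

```text
time_s: 1.2
ee_pos: [0.1399, -0.5573, 0.2238]
tool_rot: [-0.0, 0.664, 0.748, 0.0]
force: [-0.6, -0.0, 0.3]
gripper_width: 0.999
grip_force: 0.0
```

```bash
python3 -c "
from h import *
plan([.5915,-.2695,.2],96.9)"
```

```text
pos [ 0.1399 -0.5573  0.2238] yaw 96.86 shift now-axes cm [23.18 48.28  2.41] shift goal-axes [23.15 48.29  2.38] turn [ 0.   -0.07 -0.04] F [-0.6 -0.   0.3] t 1.2 w 0.9992932134262952
```

>>> send_rows --moves '[0,0,0,2.1,4.4,0.2,-1,0,0,0,2.1,4.4,0.2,-1,0,0,0,2.1,4.4,0.2,-1,0,0,0,2.1,4.4,0.2,-1,0,0,0,2.1,4.4,0.2,-1,0,0,0,2.1,4.4,0.2,-1,0,0,0,2.1,4.4,0.2,-1,0,0,0,2.1,4.4,0.2,-1,0,0,0,2.1,4.4,0.2,-1,0,0,0,2.1,4.4,0.2,-1,0,0,0,2.1,4.2,0.2,-1,0,0,0,0,0,0,-1]'

```text
time_s: 2.4
ee_pos: [0.5944, -0.2662, 0.2013]
tool_rot: [-0.0, 0.662, 0.749, 0.001]
force: [-0.3, -0.8, -0.6]
gripper_width: 1.0
grip_force: 0.0
```

```bash
python3 -c "
from h import *
c=cap('scene');cv2.imwrite('pics/s1.png',c['image'][100:300,60:330].repeat(2,0).repeat(2,1))
plan([.5915,-.2695,.0795],96.9)"
```

```text
pos [ 0.5923 -0.2682  0.2013] yaw 96.99 shift now-axes cm [-0.13 -0.08 12.18] shift goal-axes [-0.12 -0.09 12.18] turn [-0.06 -0.06  0.09] F [-0.5  0.4 -0.2] t 2.45 w 0.9937639991259054
```

View pics/s1.png

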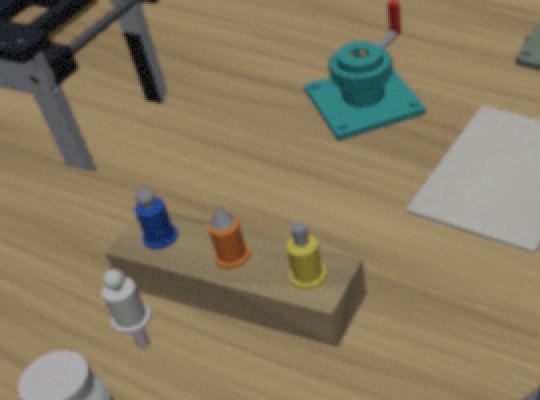

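The blue burr, at crop (152,225), is still in the rack with the fingers above it. The white look-alike at crop (125,310) stands near the outer finger, so I'll check its clearance.

```bash
python3 -c "
from h import *
c=dict(np.load('top0.npz'));w=pts(c)[98:126,366:390].reshape(-1,3);w=w[w[:,2]>.012];print(w.min(0),w.max(0))
c=dict(np.load('scene0.npz'));w=pts(c)[232:274,108:140].reshape(-1,3);w=w[w[:,2]>.012];print(w.min(0),w.max(0))
"
```

```text
[ 0.66141745 -0.24998438  0.01291067] [ 0.692326   -0.21781832  0.10400898]
[ 0.62140103 -0.30640991  0.01200335] [ 0.69512323 -0.21729328  0.10473281]
```

>>> send_rows --moves '[0,0,0,-0.12,-0.08,0,-0.3,0,0,0,0,0,0.5,-0.3,0,0,0,0,0,1.5,-0.3,0,0,0,0,0,1.5,-0.3,0,0,0,0,0,1.5,-0.3,0,0,0,0,0,1.5,-0.3,0,0,0,0,0,1.5,-0.3,0,0,0,0,0,1.5,-0.3,0,0,0,0,0,1.5,-0.3,0,0,0,0,0,1,-0.3,0,0,0,0,0,0.2,-0.3,0,0,0,0,0,0,-0.3]'

```text
time_s: 3.65
ee_pos: [0.5901, -0.2718, 0.08]
tool_rot: [-0.0, 0.663, 0.748, -0.0]
force: [0.1, 0.2, -0.0]
gripper_width: 0.651
grip_force: 0.0
```

```bash
python3 -c "
from h import *
plan([.5915,-.2695,.0795],96.9)"
```

```text
pos [ 0.5901 -0.2718  0.08  ] yaw 96.89 shift now-axes cm [0.21 0.17 0.05] shift goal-axes [0.21 0.17 0.05] turn [-0.02 -0.02 -0.01] F [ 0.1  0.2 -0. ] t 3.65 w 0.6511744019046823
```

>>> send_rows --moves '[0,0,0,0.2,0.15,0,-0.3,0,0,0,0,0,0,0,0,0,0,0,0,0,1,0,0,0,0,0,0,1,0,0,0,0,0,0,1,0,0,0,0,0,0,1]'

```text
time_s: 4.25
ee_pos: [0.5914, -0.2698, 0.0806]
tool_rot: [0.0, 0.663, 0.748, 0.0]
force: [0.3, -0.2, 1.3]
gripper_width: 0.29
grip_force: 30.0
```

>>> send_rows --moves '[0,0,0,0,0,-0.5,1,0,0,0,0,0,-1,1,0,0,0,0,0,-1.5,1,0,0,0,0,0,-1.5,1,0,0,0,0,0,-1.5,1,0,0,0,0,0,-2,1,0,0,0,0,0,-2,1,0,0,0,0,0,-2,1,0,0,0,0,0,-2,1,0,0,0,0,0,0,1]'

```text
time_s: 5.25
ee_pos: [0.5936, -0.2711, 0.226]
tool_rot: [0.005, 0.663, 0.748, 0.001]
force: [0.6, -0.7, -0.3]
gripper_width: 0.293
grip_force: 30.0
```

```bash
python3 -c "
from h import *
c=cap('scene');cv2.imwrite('pics/s2.png',c['image'][0:300,0:330].repeat(2,0).repeat(2,1)); np.savez('s2.npz',**c)
plan([.6085,.1668,.22],96.9)"
```

```text
pos [ 0.5926 -0.2705  0.2236] yaw 96.88 shift now-axes cm [43.23  6.82  0.24] shift goal-axes [43.22  6.83  0.36] turn [ 0.25  0.2  -0.02] F [-1.3  0.5 -1.1] t 5.3 w 0.2930164762010623
```

View pics/s2.png

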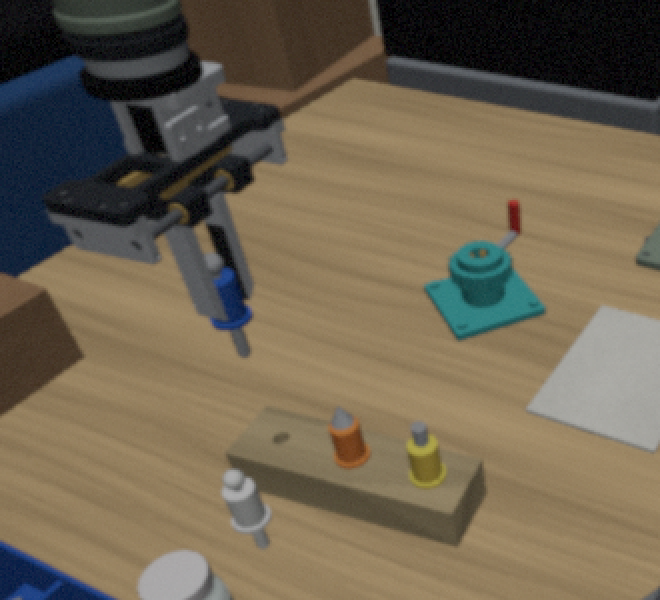

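The burr is held upright with its tip at crop (243,352), and its rack hole is empty. Next I move it over the grey collet.

>>> send_rows --moves '[0,0,0,2.2,0.3,0,1,0,0,0,4,0.6,0,1,0,0,0,4,0.6,0,1,0,0,0,4,0.6,0,1,0,0,0,4,0.6,0,1,0,0,0,4,0.6,0,1,0,0,0,4,0.7,0,1,0,0,0,4,0.7,0,1,0,0,0,4,0.7,0,1,0,0,0,4,0.7,0,1,0,0,0,3,0.5,0,1,0,0,0,2,0.3,0,1]'

```text
time_s: 6.5
ee_pos: [0.6059, 0.171, 0.2186]
tool_rot: [-0.002, 0.662, 0.749, -0.001]
force: [-0.2, 0.3, -1.0]
gripper_width: 0.295
grip_force: 30.0
```

>>> send_rows --moves '[0,0,0,0,0,0,1,0,0,0,0,0,0,1,0,0,0,0,0,0,1]'

```text
time_s: 6.8
ee_pos: [0.6074, 0.1667, 0.2197]
tool_rot: [-0.0, 0.664, 0.748, -0.001]
force: [0.3, 0.3, -1.7]
gripper_width: 0.292
grip_force: 30.0
```

```bash
cat > chk.py <<'E'
from h import *
import sys
for n in ['scene','top']:
    c=cap(n); w=pts(c); np.savez(n+sys.argv[1]+'.npz',**c); cv2.imwrite(f'pics/{n}{sys.argv[1]}.png',c['image'])
    hsv=cv2.cvtColor(c['image'],cv2.COLOR_BGR2HSV); m=(hsv[...,0]>105)&(hsv[...,0]<130)&(hsv[...,1]>150)
    m&=(np.hypot(w[...,0]-.6085,w[...,1]-.167)<.06)&(w[...,2]>.05)
    q=w[m]
    if len(q)<10: print(n,'few',len(q)); continue
    print(n,len(q),'blue z',np.percentile(q[:,2],[1,50,99]),q.min(0),q.max(0))
    f=q[q[:,2]<np.percentile(q[:,2],1)+.006]; print(' flange',len(f),(f.min(0)+f.max(0))/2,f.max(0)-f.min(0))
plan([.6085,.1668,.22],96.9)
E
python3 chk.py 2
```

```text
scene 189 blue z [0.19102431 0.20382569 0.47178669] [0.60341377 0.13366022 0.19015456] [0.64567299 0.20894202 0.47602746]
 flange 81 [0.61383955 0.1653921  0.1930787 ] [0.02085155 0.03056891 0.00584828]
top 56 blue z [0.13084879 0.19634718 0.52866441] [0.57165796 0.10723281 0.06072887] [0.64370062 0.19298971 0.5294953 ]
 flange 1 [0.64370062 0.17305071 0.06072887] [0. 0. 0.]
pos [0.6079 0.1663 0.2201] yaw 96.79 shift now-axes cm [0.05 0.07 0.01] shift goal-axes [0.05 0.07 0.01] turn [-0.04  0.01 -0.11] F [ 0.1 -0.8 -0.9] t 6.9 w 0.2939074512430702
```

>>> send_rows --moves '[0,0,0,0.05,0.05,1.5,1,0,0,0,0,0,2,1,0,0,0,0,0,1.5,1,0,0,0,0,0,1,1,0,0,0,0,0,0,1,0,0,0,0,0,0,1]'

```text
time_s: 7.5
ee_pos: [0.6087, 0.1679, 0.1604]
tool_rot: [-0.0, 0.663, 0.748, -0.0]
force: [0.5, 0.3, -1.1]
gripper_width: 0.294
grip_force: 30.0
```

```bash
python3 chk.py 3; python3 -c "
import cv2
a=cv2.imread('pics/scene3.png')[180:380,260:440];b=cv2.imread('pics/top3.png')[80:230,110:290]
a=cv2.resize(a,None,fx=2.9,fy=2.9,interpolation=cv2.INTER_CUBIC);cv2.imwrite('pics/s3.png',a)"
```

```text
scene 112 blue z [0.13134649 0.29563266 0.40594808] [0.60987228 0.14095156 0.1308247 ] [0.64598444 0.20609654 0.40669657]
 flange 44 [0.6180416  0.16683822 0.13408026] [0.01633865 0.02949205 0.00651111]
top 47 blue z [0.09617554 0.14043828 0.50159444] [0.57629103 0.10826947 0.06891768] [0.63216151 0.1928238  0.50444138]
 flange 1 [0.61967076 0.16275704 0.06891768] [0. 0. 0.]
pos [0.6094 0.1681 0.1616] yaw 96.88 shift now-axes cm [-0.11 -0.09 -5.84] shift goal-axes [-0.11 -0.1  -5.84] turn [ 0.12 -0.   -0.02] F [-0.  -0.3 -1. ] t 7.6 w 0.2939295649819312
```

View pics/s3.png

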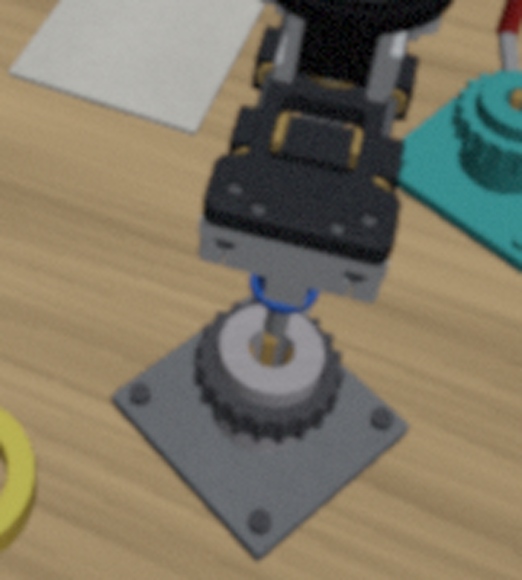

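Run:
```python
from h import *
c=dict(np.load('scene3.npz'));w=pts(c)
def proj(p):
    q=c['camera_from_world']@np.r_[p,1];return np.array([q[0]/q[2]*c['fx']+c['cx'],q[1]/q[2]*c['fy']+c['cy']])
f=w[255:345,315:395].reshape(-1,3);f=f[abs(f[:,2]-.0752)<.003];print('face mid',(f.min(0)+f.max(0))/2,f.max(0)-f.min(0))
im=cv2.resize(c['image'][275:320,325:385],None,fx=10,fy=10,interpolation=cv2.INTER_CUBIC)
for p,col in [((.6085,.167,.0752),(0,0,255)),((.6085,.167,.0915),(0,255,0)),((.6085,.167,.1315),(255,0,0))]:
    u=proj(p);print(u);cv2.circle(im,tuple(((u-[325,275])*10+5).astype(int)),3,col,-1)
cv2.imwrite('pics/s3z.png',im)
# shank pts
s=w[275:312,335:375].reshape(-1,3);s=s[(s[:,2]>.094)&(s[:,2]<.125)&(abs(s[:,0]-.61)<.03)];
for a in np.arange(.094,.125,.006):
    q=s[(s[:,2]>=a)&(s[:,2]<a+.006)]
    if len(q):print(a.round(3),len(q),q.mean(0),q.min(0),q.max(0))
```

```text
face mid [0.60937243 0.16712229 0.07510491] [0.05445664 0.05440666 0.00580358]
[353.61741384 299.3728942 ]
[354.8718684  293.36674541]
[358.16649189 277.59255994]
0.094 22 [0.61263068 0.16736196 0.09690337] [0.6079604  0.16085468 0.09499974] [0.61503786 0.17244251 0.09986405]
0.1 17 [0.61261776 0.16754946 0.10304048] [0.60869296 0.16216685 0.10031567] [0.61449225 0.17222149 0.10577424]
0.106 19 [0.61290804 0.1662734  0.10853618] [0.61018478 0.1609673  0.10626451] [0.61477763 0.1718399  0.11170514]
0.112 7 [0.61378651 0.1679202  0.11349558] [0.612145   0.16477279 0.11247256] [0.61461648 0.17173959 0.11474087]
```

View pics/s3z.png

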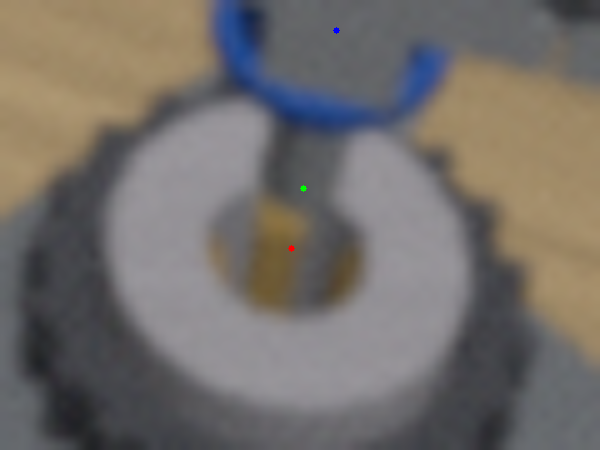

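The shank axis measures (0.609, 0.167) and the face centre (0.609, 0.167). In the crop the mouth is at (287,253) and the shank tip is just above it, so they line up and I can descend.

>>> send_rows --moves '[0,0,0,0,0,0.8,1,0,0,0,0,0,0.8,1,0,0,0,0,0,0.5,1,0,0,0,0,0,0.5,1,0,0,0,0,0,0.5,1,0,0,0,0,0,0,1]'

```text
time_s: 8.2
ee_pos: [0.6078, 0.1679, 0.1282]
tool_rot: [-0.001, 0.663, 0.748, -0.001]
force: [-0.6, -0.3, -1.2]
gripper_width: 0.294
grip_force: 30.0
```

>>> send_rows --moves '[0,0,0,0,0,0.6,1,0,0,0,0,0,0.6,1,0,0,0,0,0,0.5,1,0,0,0,0,0,0.3,1,0,0,0,0,0,0,1,0,0,0,0,0,0,1]'

```text
time_s: 8.8
ee_pos: [0.6086, 0.168, 0.1094]
tool_rot: [0.0, 0.663, 0.748, 0.0]
force: [0.5, 0.4, -1.7]
gripper_width: 0.292
grip_force: 30.0
```

>>> send_rows --moves '[0,0,0,0,0,0.2,1,0,0,0,0,0,0.15,1,0,0,0,0,0,0.1,1,0,0,0,0,0,0.05,1,0,0,0,0,0,0,1,0,0,0,0,0,0,1]'

```text
time_s: 9.4
ee_pos: [0.6087, 0.168, 0.1056]
tool_rot: [0.0, 0.663, 0.748, 0.0]
force: [-2.9, 0.1, 5.2]
gripper_width: 0.288
grip_force: 30.0
```

>>> send_rows --moves '[0,0,0,0,0,0.05,1,0,0,0,0,0,0,1,0,0,0,0,0,0.05,1,0,0,0,0,0,0,1,0,0,0,0,0,0,1]'

```text
time_s: 9.9
ee_pos: [0.6087, 0.168, 0.1056]
tool_rot: [0.0, 0.663, 0.748, 0.0]
force: [-4.2, -0.7, 9.5]
gripper_width: 0.292
grip_force: 30.0
```

```bash
python3 chk.py 4
```

```text
scene 29 blue z [0.12212764 0.28129248 0.35229402] [0.61817288 0.14100446 0.07800267] [0.64625292 0.20423021 0.35267393]
 flange 1 [0.62475773 0.16783049 0.07800267] [0. 0. 0.]
top 28 blue z [0.07584106 0.07961291 0.44338449] [0.5624694  0.10796552 0.0756927 ] [0.63310659 0.1890933  0.44414192]
 flange 15 [0.60381472 0.15186564 0.07779206] [0.01069156 0.00626686 0.00419872]
pos [0.6087 0.168  0.1056] yaw 96.89 shift now-axes cm [ -0.12  -0.03 -11.44] shift goal-axes [ -0.12  -0.03 -11.44] turn [ 0.03  0.01 -0.01] F [-5.  -0.4  9.4] t 10.0 w 0.2933869214462317
```

>>> send_rows --moves '[0,0,0,0,0,0,0,0,0,0,0,0,0,-0.2,0,0,0,0,0,0,-0.2,0,0,0,0,0,0,-0.2,0,0,0,0,0,-1,-0.2,0,0,0,0,0,-2,-0.2,0,0,0,0,0,-3,-0.2,0,0,0,0,0,-3,-0.2,0,0,0,0,0,-2,-0.2,0,0,0,0,0,0,-0.2,0,0,0,0,0,0,-0.2]'

```text
time_s: 11.1
ee_pos: [0.6086, 0.168, 0.2137]
tool_rot: [0.0, 0.663, 0.748, 0.0]
force: [0.3, -0.2, -0.1]
gripper_width: 0.6
grip_force: 0.0
```

```bash
cat > chk2.py <<'E'
from h import *
import sys
for n in ['scene','top']:
    c=cap(n); w=pts(c); np.savez(n+sys.argv[1]+'.npz',**c); cv2.imwrite(f'pics/{n}{sys.argv[1]}.png',c['image'])
    hsv=cv2.cvtColor(c['image'],cv2.COLOR_BGR2HSV);d=np.hypot(w[...,0]-.6085,w[...,1]-.167)
    m=(hsv[...,0]>105)&(hsv[...,0]<130)&(hsv[...,1]>130)&(d<.03)&(w[...,2]>.06)&(w[...,2]<.15)
    q=w[m]
    if len(q)>9:
        print(n,len(q),'blue z',np.percentile(q[:,2],[1,5,50,99])); f=q[q[:,2]<.084]; print(' flange',len(f),(f.min(0)+f.max(0))/2,f.max(0)-f.min(0),f[:,2].min())
    m=((hsv[...,0]<8)|(hsv[...,0]>172))&(hsv[...,1]>150)&(d<.12)&(d>.06)&(w[...,2]>.06)&(w[...,2]<.11); q=w[m]
    if len(q)>4:
        t=q[q[:,2]>.088]; p=(t.min(0)+t.max(0))/2; print(' red',len(q),q.mean(0),'top mid',p,'ang',np.degrees(np.arctan2(p[1]-.167,p[0]-.6085)),'r',np.hypot(p[1]-.167,p[0]-.6085))
plan([.52,.175,.2],np.degrees(np.arctan2(.008,-.088)))
E
python3 chk2.py 5;python3 -c "
import cv2
a=cv2.imread('pics/scene5.png')[180:380,260:440]
a=cv2.resize(a,None,fx=2.9,fy=2.9,interpolation=cv2.INTER_CUBIC);cv2.imwrite('pics/s5.png',a)"
```

```text
scene 445 blue z [0.0776847  0.07857116 0.10270045 0.11878274]
 flange 99 [0.61617868 0.16643835 0.08037173] [0.01995825 0.03130249 0.00694741] 0.07689802363829146
 red 133 [0.52412127 0.17638535 0.08511759] top mid [0.52134205 0.17585743 0.09428731] ang 174.1972339251958 r 0.0876068623400428
top 133 blue z [0.07232406 0.07400961 0.09180246 0.11846283]
 flange 55 [0.61158924 0.16086237 0.07631893] [0.03855037 0.02335154 0.00940475] 0.07161655917133536
 red 76 [0.51686527 0.17281344 0.08905041] top mid [0.51851743 0.17414827 0.0940211 ] ang 175.45792816446567 r 0.09026605899105272
pos [0.6074 0.1678 0.2116] yaw 96.88 shift now-axes cm [ 1.76 -8.59  1.19] shift goal-axes [ 8.77 -0.07  1.16] turn [ -0.16  -0.12 -77.92] F [-0.7 -0.5 -0.1] t 11.2 w 0.5987717747433416
```

View pics/s5.png

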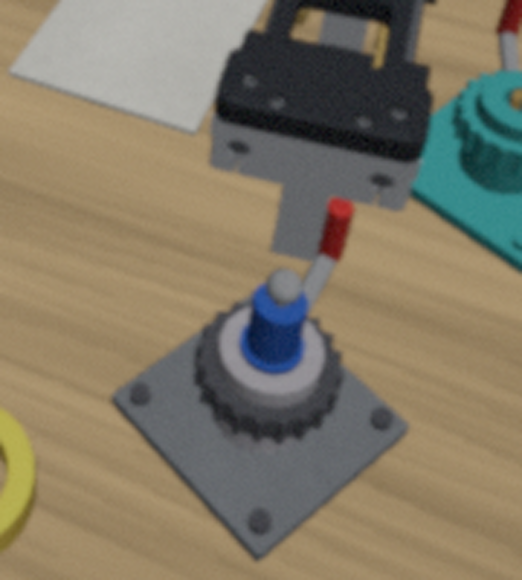

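The burr stands in the collet with its flange on the face, at crop (273,345). The handle, at crop (338,228), is at about 175° and 90 mm radius. I turn the tool so the fingers close tangentially, then move over it.

>>> send_rows --moves '[0,0,-7.8,0,0,0,-0.2,0,0,-7.8,0,0,0,-0.2,0,0,-7.8,0,0,0,-0.2,0,0,-7.8,0,0,0,-0.2,0,0,-7.8,0,0,0,-0.2,0,0,-7.8,0,0,0,-0.2,0,0,-7.8,0,0,0,-0.2,0,0,-7.8,0,0,0,-0.2,0,0,-7.8,0,0,0,-0.2,0,0,-7.8,0,0,0,-0.2,0,0,0,0,0,0,-0.2]'

```text
time_s: 12.3
ee_pos: [0.6074, 0.1678, 0.2112]
tool_rot: [-0.002, 0.045, 0.999, -0.0]
force: [0.8, -1.0, 0.1]
gripper_width: 0.601
grip_force: 0.0
```

>>> send_rows --moves '[0,0,0,2.2,0,0,-0.2,0,0,0,2.2,0,0,-0.2,0,0,0,2.2,0,0,-0.2,0,0,0,2.2,0,0,-0.2,0,0,0,0,0,0,-0.2,0,0,0,0,0,0,-0.2]'

```text
time_s: 12.9
ee_pos: [0.5207, 0.1758, 0.2129]
tool_rot: [-0.0, 0.045, 0.999, -0.0]
force: [0.6, 0.6, 0.4]
gripper_width: 0.601
grip_force: 0.0
```

```bash
python3 -c "
from h import *
plan([.5189,.1752,.087],174.8)"
```

```text
pos [0.5207 0.1758 0.2129] yaw 174.8 shift now-axes cm [ 0.17 -0.07 12.59] shift goal-axes [ 0.17 -0.08 12.59] turn [-0.01 -0.02 -0.  ] F [0.6 0.6 0.4] t 12.9 w 0.6014511695086853
```

>>> send_rows --moves '[0,0,0,0.15,-0.07,1,-0.2,0,0,0,0,0,2,-0.2,0,0,0,0,0,2,-0.2,0,0,0,0,0,2,-0.2,0,0,0,0,0,2,-0.2,0,0,0,0,0,2,-0.2,0,0,0,0,0,1.3,-0.2,0,0,0,0,0,0.3,-0.2,0,0,0,0,0,0,0.3,0,0,0,0,0,0,1,0,0,0,0,0,0,1,0,0,0,0,0,0,1]'

```text
time_s: 14.1
ee_pos: [0.5201, 0.1754, 0.0885]
tool_rot: [0.001, 0.045, 0.999, 0.0]
force: [0.4, 0.1, 0.2]
gripper_width: 0.295
grip_force: 0.0
```

>>> send_rows --moves '[0,0,0,0,0,0,1,0,0,0,0,0,0,1]'

```text
time_s: 14.3
ee_pos: [0.5196, 0.1753, 0.088]
tool_rot: [0.0, 0.045, 0.999, 0.0]
force: [0.3, -0.2, 2.0]
gripper_width: 0.164
grip_force: 30.0
```

```bash
python3 chk2.py 6
```

```text
scene 441 blue z [0.07787237 0.07900971 0.10211802 0.11906418]
 flange 95 [0.61615048 0.16632183 0.08051168] [0.02066552 0.03061919 0.00665186] 0.07718575404180417
 red 158 [0.52373824 0.17514586 0.08569318] top mid [0.51937509 0.17469043 0.09487365] ang 175.0682648308378 r 0.08945609243786545
top 140 blue z [0.07296777 0.07457592 0.10438023 0.11823292]
 flange 46 [0.61211029 0.15600486 0.07805228] [0.03720041 0.01338279 0.01160196] 0.07225129890319715
pos [0.5196 0.1753 0.088 ] yaw 174.89 shift now-axes cm [ -0.05  -0.03 -11.2 ] shift goal-axes [ -0.04  -0.03 -11.2 ] turn [0.01 0.04 0.08] F [-0.5 -0.3  2.1] t 14.4 w 0.16100819445375242
```

>>> send_rows --moves '[0,0,3,-0.01,0.47,0,1,0,0,5,-0.03,0.78,0,1,0,0,0,0,0,0,1,0,0,0,0,0,0,1]'

```text
time_s: 14.8
ee_pos: [0.5218, 0.188, 0.088]
tool_rot: [0.001, 0.113, 0.994, 0.001]
force: [0.1, 1.9, 2.7]
gripper_width: 0.164
grip_force: 30.0
```

```bash
cat > arc.py <<'E'
from h import *
s=sensors.read_state();d=s['ee_pos']-[.609,.167,0];print('TCP r',np.hypot(*d[:2]),'ang',np.degrees(np.arctan2(d[1],d[0])));plan(s['ee_pos'])
E
python3 arc.py
```

```text
TCP r 0.08971673069688767 ang 166.45144738905694
pos [0.5218 0.188  0.088 ] yaw 166.99 shift now-axes cm [0. 0. 0.] shift goal-axes [0. 0. 0.] turn [0.07 0.06 0.  ] F [0.1 1.9 2.7] t 14.8 w 0.16420243310501953
```

>>> send_rows --moves '[0,0,5,-0.03,0.78,0,1,0,0,5,-0.03,0.78,0,1,0,0,5,-0.03,0.78,0,1,0,0,5,-0.03,0.78,0,1,0,0,5,-0.04,0.79,0,1,0,0,5,-0.04,0.79,0,1,0,0,5,-0.04,0.79,0,1,0,0,3,-0.01,0.47,0,1,0,0,0,0,0,0,1,0,0,0,0,0,0,1]'

```text
time_s: 15.8
ee_pos: [0.5534, 0.2369, 0.088]
tool_rot: [0.001, 0.431, 0.903, 0.001]
force: [2.4, -0.2, 3.1]
gripper_width: 0.164
grip_force: 30.0
```

```bash
python3 arc.py
```

```text
TCP r 0.08933187371163548 ang 128.4753978146857
pos [0.5534 0.2369 0.088 ] yaw 128.98 shift now-axes cm [0. 0. 0.] shift goal-axes [0. 0. 0.] turn [0.11 0.08 0.  ] F [ 2.4 -0.2  3.1] t 15.8 w 0.16432890639337047
```

>>> send_rows --moves '[0,0,3,-0.01,0.47,0,1,0,0,3,-0.01,0.47,0,1,0,0,3,-0.01,0.47,0,1,0,0,0,0,0,0,1,0,0,0,0,0,0,1]'

```text
time_s: 16.3
ee_pos: [0.5647, 0.2445, 0.088]
tool_rot: [0.001, 0.5, 0.866, 0.0]
force: [3.0, -3.0, 4.4]
gripper_width: 0.162
grip_force: 30.0
```

>>> send_rows --moves '[0,0,2,-0.005,0.31,0,1,0,0,2,-0.005,0.31,0,1,0,0,0,0,0,0,1,0,0,0,0,0,0,1]'

```text
time_s: 16.7
ee_pos: [0.5692, 0.2469, 0.088]
tool_rot: [0.0, 0.53, 0.848, -0.001]
force: [-1.1, -5.0, 6.9]
gripper_width: 0.16
grip_force: 30.0
```

```bash
python3 arc.py
```

```text
TCP r 0.0892121014733963 ang 116.47607334839267
pos [0.5692 0.2469 0.088 ] yaw 115.98 shift now-axes cm [0. 0. 0.] shift goal-axes [0. 0. 0.] turn [-0.07  0.09 -0.  ] F [-1.1 -5.   6.9] t 16.7 w 0.16042923028399328
```

>>> send_rows --moves '[0,0,2,-0.005,0.31,0,1,0,0,2,-0.005,0.31,0,1,0,0,0,0,0,0,1,0,0,0,0,0,0,1]'

```text
time_s: 17.1
ee_pos: [0.5696, 0.2465, 0.0877]
tool_rot: [-0.003, 0.559, 0.829, -0.007]
force: [-13.4, -12.6, 18.2]
gripper_width: 0.163
grip_force: 30.0
```

>>> send_rows --moves '[0,0,2,0,0.31,0,1,0,0,2,0,0.31,0,1,0,0,0,0,0,0,1,0,0,0,0,0,0,1]'

```text
time_s: 17.5
ee_pos: [0.5699, 0.2461, 0.0874]
tool_rot: [-0.006, 0.587, 0.809, -0.014]
force: [-25.5, -18.9, 29.1]
gripper_width: 0.162
grip_force: 30.1
```

```bash
python3 arc.py
```

```text
TCP r 0.08825200991808017 ang 116.31281076049557
pos [0.5699 0.2461 0.0874] yaw 108.06 shift now-axes cm [0. 0. 0.] shift goal-axes [0. 0. 0.] turn [-1.7   0.34 -0.01] F [-25.5 -18.9  29.1] t 17.5 w 0.1618097617367327
```

Travel stopped at 116° with about 31 N tangential, after 1.02 rad, so this is the end stop. I back off most of the load, keeping a slight clockwise bias, and release.

>>> send_rows --moves '[0,0,-2,0,-0.31,0,1,0,0,-2,0,-0.31,0,1,0,0,-2,0,-0.31,0,1,0,0,0,0,0,0,1,0,0,0,0,0,0,1]'

```text
time_s: 18.0
ee_pos: [0.5694, 0.2466, 0.0877]
tool_rot: [-0.001, 0.545, 0.839, -0.004]
force: [-6.4, -9.5, 11.5]
gripper_width: 0.164
grip_force: 30.0
```

```bash
python3 arc.py
```

```text
TCP r 0.08889308088556293 ang 116.43457312199801
pos [0.5694 0.2466 0.0877] yaw 113.98 shift now-axes cm [0. 0. 0.] shift goal-axes [0. 0. 0.] turn [-0.46  0.15 -0.  ] F [-6.4 -9.5 11.5] t 18.0 w 0.1644662520304972
```

>>> send_rows --moves '[0,0,0,-0.05,-0.1,-0.08,1,0,0,0,0,0,0,1,0,0,0,0,0,0,0,0,0,0,0,0,0,-0.2,0,0,0,0,0,0,-0.2,0,0,0,0,0,-1,-0.2,0,0,0,0,0,-2,-0.2,0,0,0,0,0,-3,-0.2,0,0,0,0,0,-3,-0.2,0,0,0,0,0,-3,-0.2,0,0,0,0,0,0,-0.2,0,0,0,0,0,0,-0.2]'

```text
time_s: 19.2
ee_pos: [0.5719, 0.2492, 0.2093]
tool_rot: [0.001, 0.545, 0.838, 0.001]
force: [-0.6, -0.7, 0.0]
gripper_width: 0.596
grip_force: 0.0
```

```bash
python3 chk2.py 7; python3 -c "
import cv2
a=cv2.imread('pics/scene7.png')[180:380,260:440]
a=cv2.resize(a,None,fx=2.9,fy=2.9,interpolation=cv2.INTER_CUBIC);cv2.imwrite('pics/s7.png',a)"
```

```text
scene 435 blue z [0.07809882 0.07927162 0.10182069 0.11866316]
 flange 95 [0.61640709 0.16664818 0.08073168] [0.01950937 0.03098982 0.00650895] 0.0774771993358373
 red 189 [0.57370626 0.24715896 0.08555834] top mid [0.57039105 0.24708166 0.09425598] ang 115.44866227317107 r 0.08868689473791973
top 218 blue z [0.07438448 0.07598282 0.10375529 0.12579663]
 flange 63 [0.60651724 0.16520456 0.07794385] [0.02973383 0.03128509 0.01184271] 0.07202249809026318Traceback (most recent call last):
  File "chk2.py", line 12, in <module>
    t=q[q[:,2]>.088]; p=(t.min(0)+t.max(0))/2; print(' red',len(q),q.mean(0),'top mid',p,'ang',np.degrees(np.arctan2(p[1]-.167,p[0]-.6085)),'r',np.hypot(p[1]-.167,p[0]-.6085))
                         ~~~~~^^^
    return umr_minimum(a, axis, None, out, keepdims, initial, where)
ValueError: zero-size array to reduction operation minimum which has no identity
```

View pics/s7.png

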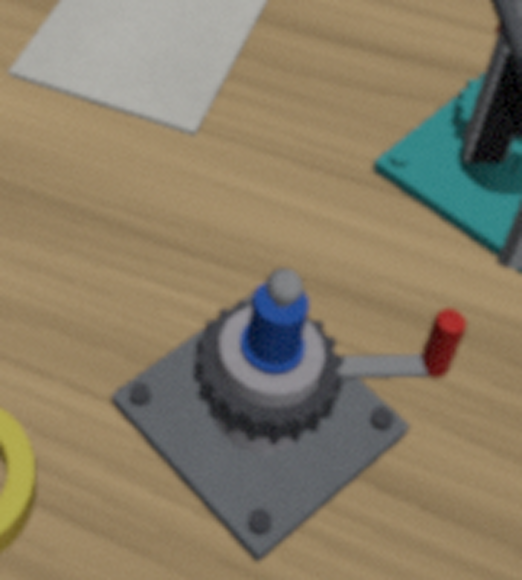

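The burr stands upright and seated in the collet at crop (275,345). The handle, at crop (445,343), rests at the stop about 59° clockwise of where it began. The gripper is clear of everything.

```bash
python3 -c "
from workcell import arm
print(arm.job_done())"
```

```text
the job is handed in; nothing more can be done
None
```

I seated the blue-sleeved burr fully in the grey collet, swung the red handle clockwise to its end stop, released it and handed the job in at about 19 s; the hand-in returned no verdict.

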